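Read in the next flux tin at the repair desk

TASK

Take the tin that has already been read off the reading station's round pad and stand it upright in the low square tray, then stand the other tin of the same kind centred on the pad with its paper code label facing straight at the scanner block. Then lay the flat shade bar across the station's two posts, down between their lips with its grip upwards and its middle over the tin, and finally press the button on top of the scanner right down and let it go. Keep both tins from toppling and leave the other things on the desk where they are.

Things in the scene. Friction and masses are not known exactly. Their poses are not given: they have to be found in the camera images.
- station: Grey fixed reading station, turned up to 15 degrees. Origin on the desk straight below the centre of the round pad; +x points from the pad to the scanner block, y runs along the line of its two posts. Base plate 8 mm thick, 100 mm (x) by 220 mm (y). Scanner block: x from 85 to 135 mm, 80 mm wide, top at z = 70 mm, dark window on its -x face, towards the pad.
- rest_a (a point): Middle of the flat rest on top of the post at station y = +95 mm, z = 76 mm. The post measures 56 mm in x by 22 mm in y; two lips, 9 mm above the rest, leave a gap of 38 mm in x for the bar.
- rest_b (a point): The same on the other post, at station y = -95 mm.
- pad (a point): Centre of the top of the round black rubber pad, 68 mm across, 11 mm above the desk.
- read_button_top (a point): Centre of the top of the round push button (26 mm across, grey in a black housing) on the scanner block, at x = 110 mm, y = 0 of the station; it points up and is pressed straight down.
- read_button (a joint): Travel of the button: 0 out, 0.006 m fully pressed; a spring returns it, fully down takes about 4 N.
- read_tin: The tin already read, on the pad at the start. Aluminium, black lid, 56 mm across, 58 mm high, about 0.16 kg. Origin at the centre of its underside, z up; +x points out through the paper label with code stripes on one side. A white paper strip 11 mm wide on the lid runs from its centre to the rim on the label's side.
- new_tin: The tin to be read, the same kind and size as read_tin (56 mm across, 58 mm high, about 0.16 kg, strip on the lid towards the label), standing on the desk far out to the left or right of the station, at any turn. Origin at the centre of its underside, z up; +x points out through the middle of its label.
- new_tin_label (a point): Middle of new_tin's label: on its surface, 28 mm from the axis along the tin's +x, 23 mm above its underside.
- done_tray: Low fixed grey tray, open on top, 130 by 130 mm, walls 22 mm high and 4 mm thick, floor 4 mm thick; empty at the start, left or right of the station. Origin at the centre of its underside, x and y square to its walls.
- shade_bar: Dark metal bar, 220 mm long (y), 30 mm wide (x), 10 mm thick, about 0.2 kg, flat on the desk left or right of the station, roughly pointing away from the robot. Grip fin on its middle: 12 mm thick (x), 44 mm long (y), from 10 to 38 mm above the underside. Origin at the centre of the underside. Either end may go either way.
- tall_jar: Bystander: slim aluminium jar with black lid, 44 mm across, 98 mm high, no strip on the lid. Origin under its centre.
- phone: Bystander: black phone lying flat, 72 x 148 x 9 mm, nearest to the robot. Origin under its centre.
- screwdriver: Bystander: screwdriver 170 mm long lying beyond the station to the left. Origin under its middle.
- multimeter: Bystander: yellow multimeter lying flat, 85 x 180 x 36 mm, beyond the station to the right. Origin under its centre.
- spray_can: Bystander: spray can 58 mm across, 190 mm high, standing far left. Origin under its centre.
- screw_dish: Bystander: small round steel dish 80 mm across, 22 mm high, far right. Origin under its centre.
- puck_mouse: Bystander: white round mouse 62 mm across, 33 mm high, behind the scanner. Origin under its centre.
Things that resemble listed ones, but are neither listed nor needed, are in the scene too. What is shaped like the read_tin but orange or turquoise is not meant.

How it is judged (in metres and radians):
On the way, in this order (a step that is already met when the one before it is completed fails the run):
1. the read tin stands upright in the tray, let go (x of read_tin in the frame of done_tray between -0.042 and 0.042 m and y of read_tin in the frame of done_tray between -0.042 and 0.042 m and z of read_tin in the frame of done_tray below 0.012 m and angle between read_tin's own z axis and vertical below 0.1 rad and contact force between read_tin and the fingers below 0.3 N and linear speed of read_tin below 0.03 m/s), for 0.2 s.
2. the new tin stands on the pad with its label facing the scanner, let go (horizontal distance between new_tin and pad below 0.012 m and z of new_tin in the frame of station below 0.015 m and angle between new_tin's own z axis and vertical below 0.08 rad and angle between the x axis of new_tin and the x axis of station, either way round below 0.26 rad and x of new_tin_label in the frame of station above 0.01 m and contact force between new_tin and the fingers below 0.3 N and linear speed of new_tin below 0.03 m/s), for 0.2 s.
3. the shade bar lies across both posts between the lips, let go (z of shade_bar in the frame of station between 0.072 and 0.08 m and x of shade_bar in the frame of station between -0.01 and 0.01 m and y of shade_bar in the frame of station between -0.02 and 0.02 m and angle between shade_bar's own z axis and vertical below 0.06 rad and angle between the y axis of shade_bar and the y axis of station, either way round below 0.12 rad and contact force between shade_bar and the fingers below 0.3 N and linear speed of shade_bar below 0.03 m/s), for 0.2 s.
4. the button is pressed down, with tin and bar in place (value of joint read_button above 0.004 m and horizontal distance between new_tin and pad below 0.012 m and z of new_tin in the frame of station below 0.015 m and angle between new_tin's own z axis and vertical below 0.08 rad and angle between the x axis of new_tin and the x axis of station, either way round below 0.26 rad and x of new_tin_label in the frame of station above 0.01 m and z of shade_bar in the frame of station between 0.072 and 0.08 m and x of shade_bar in the frame of station between -0.01 and 0.01 m and y of shade_bar in the frame of station between -0.02 and 0.02 m and angle between shade_bar's own z axis and vertical below 0.06 rad and angle between the y axis of shade_bar and the y axis of station, either way round below 0.12 rad), for 0.02 s.
At the end, for the whole second after the job is handed in: Read tin upright in the tray (42 mm of its centre in x and y); new tin upright on the pad (12 mm), label to the scanner within 0.26 rad; bar level on both rests, grip up, within 10 mm across, 20 mm along and 0.12 rad; button out; all released and at rest (all of step 1 and all of step 2 and all of step 3 and value of joint read_button below 0.0015 m); the robot touches nothing.
It fails at once if a tin topples (over 0.6 rad) (angle between any of read_tin, new_tin's own z axis and vertical above 0.6 rad).
It fails at once if a bystander is moved more than 30 mm (distance of any of tall_jar, phone, screwdriver, multimeter, spray_can, screw_dish, puck_mouse from where it was at the start of the episode above 0.03 m).
It also fails if it takes over 70 s, if anything falls off the work surface, if the arm or the gripper's body presses on something with over 40 N, if the wrist force passes 120 N, or if a joint passes its speed limit or range.

ROBOT

A 6-joint arm with a two-finger parallel gripper is mounted at the origin on the work surface. World frame = base frame: x ahead of the robot, y to its left, z up, the work surface at z = 0. Lengths are in mm, angles in rad, forces in N, time in s.
With the tool pointing down it reaches from about 350 to 800 mm from the base axis. Payload 7.3 kg.
Tool frame: the origin (TCP) lies at the very end of the fingers, on their centre line; the grasp point (between the pads) lies arm.grasp_offset behind it (arm.grasp_offset is the distance from the TCP to the grasp point, in mm); z points along the fingers, y is the line along which they close (so a half turn about z gives the same grasp; the last joint's range is limited). The gripper opens to 85 mm and grips with 20 to 120 N. Pads are 22 mm wide; open, the fingers measure 114 mm over their backs; the gripper's body (76 mm by 85 mm) begins 54 mm behind the grasp point. The pads swing forward as they close: fully open they stand 13 mm farther back than shut.
Start: joints at [0.963, 0.342, 1.524, -0, 1.275, -0.146], TCP at [233.91, 470.035, 206.322] pointing down, gripper open.
Joint ranges: [-2.53, 2.53], [-0.77, 2.02], [0.04, 2.7], [-1, 4.14], [0.28, 2.66], [-3.11, 3.11]. Speed limits (rad/s): [2.57, 2.57, 3.14, 3.14, 3.14, 3.14].

INTERFACE

Orientations are given as a 3x3 rotation matrix whose columns are the frame's x, y, z axes.
In Python, from cell import arm gives the robot as it stands. The module is installed in compiled form; this text tells all that it offers.
- The arm moves only by the tool jog_arm, never from a script. Its argument "deltas" is a list of rows, each an object of numbers: "tx", "ty", "tz": the shift along the tool's x, y, z in mm; "twist": the turn about the tool's z in units of 10 degrees (1.0 is 10 degrees). In form: [{"tx": .., "ty": .., "tz": .., "twist": ..}, ...]. A call has 1 to 8 rows; each row is the pose to reach, as a shift and turn from the pose commanded when the call began, along the tool's axes at that moment; what a row does not reach only later rows make up. A row lasts 1/8 s, in which the tool goes at most 62.5 mm and 10.7 degrees, less where a joint would pass 70% of its speed; a pose out of reach is approached as far as the arm can. A call with a gripper value outside its range is refused whole. "claw" is the finger opening in mm, from 0 to 85.4, set as the call begins (left out, the last holds). The fingers move at their own pace and stop on an object; "grip_force" is the grip in N (left out, the last holds). Time passes only in rows, so rows that repeat a pose let the fingers close. It gives the time, the measured TCP pose, the force, the opening and the grip force at its end, in the units of the state.
- arm.state(): the state, without advancing time (a new reading comes with each control period).
- arm.read_camera(name): name is "side" or "top"; returns (picture, depth): 420x560x3 uint8, red, green, blue; 420x560 float32, mm along the optical axis (not along the pixel's ray), 0 where there is no reading.
- arm.calibration(name): a dict with "fov_y" (degrees; the focal length in pixels is half the picture's height over the tangent of half this angle, whatever the lens; pixels are square), "cx", "cy" (the principal point, pixels), "R" (3x3) and "t" (3): a world point X has camera coordinates R X + t. Camera axes: x right, y down, z forward; pixel columns grow to the right and rows downward; lengths in mm; the calibration is good to about 2 mm. A picture is of the moment at which its call begins. calibration takes no time and is no camera call.
- arm.hand_in(): hands the job in; it is judged then, once.
The state is a dict: "time": time; "q": joint angles; "dq": joint speeds; "joint_torque": joint torques, N m; "ee_pos": TCP position; "tcp_rot": TCP orientation; "wrist_force": force on the tool from outside, world axes, zero at the start; "wrist_torque": the same for the moment, N m; "finger_gap": finger opening in mm; "gripper_force": force on a finger pad.
Only numpy, scipy, OpenCV 4.12 (cv2) and the standard library are available. Lean on these libraries where they do the work, as an engineer would, in place of code of your own. Each camera call takes 0.05 s, during which the arm holds its last target. There are 200 camera calls.

## Working session

There is one attempt and no reset: what is moved stays moved. The work goes in short steps, Python scripts to look and compute and a tool call to move; the robot and the scene stay as the last step left them, time stands still between calls to the robot, and variables do not carry over. Pictures are saved under pics/ and viewed, at most 10 in all, crops included, and the job is handed in when it is done.

Besides the shell and the picture viewer there is one more tool, called after "Call:" by a JSON object that holds its "api" and its "payload". jog_arm: Moves the arm, as the interface text tells. Its arguments: {"type":"object","properties":{"deltas":{"type":"array"},"claw":{"type":"number"},"grip_force":{"type":"number"}},"required":["deltas"]}

```bash
mkdir -p pics; python3 - <<'E'
from cell import arm
import cv2,numpy as np
print(arm.grasp_offset); s=arm.state(); print(s['tcp_rot'],s['time'],s['finger_gap'])
for n in("top","side"):
    p,d=arm.read_camera(n); np.savez(f"{n}0.npz",p=p,d=d); cv2.imwrite(f"pics/{n}0.png",cv2.resize(p[:,:,::-1],(800,600)))
    print(n,arm.calibration(n),(d>0).mean())
E
```

```text
18.700000000000003
[[-8.95239799e-01  4.45583759e-01 -9.02757741e-04]
 [ 4.45584613e-01  8.95238899e-01 -1.29116553e-03]
 [ 2.32861454e-04 -1.55815773e-03 -9.99998759e-01]] 0.0 85.61772852595062
top {'fov_y': 45.38338399661528, 'cx': 275.46832422942686, 'cy': 202.17069624573148, 'R': array([[-0.01569823, -0.99958229,  0.02426535],
       [-0.98907024,  0.01196565, -0.14695876],
       [ 0.14660703, -0.02630713, -0.98884494]]), 't': array([  -6.77574466,  592.30280453, 1408.0974738 ])} 0.996156462585034
side {'fov_y': 54.01412138304503, 'cx': 281.19415624291673, 'cy': 217.41515217264129, 'R': array([[ 0.8547256 , -0.51906071, -0.0044877 ],
       [-0.33316331, -0.54194179, -0.77155771],
       [ 0.39805322,  0.66096526, -0.6361435 ]]), 't': array([-474.13079329,  264.51405256, 1012.89525181])} 0.996109693877551
```

View pics/top0.png

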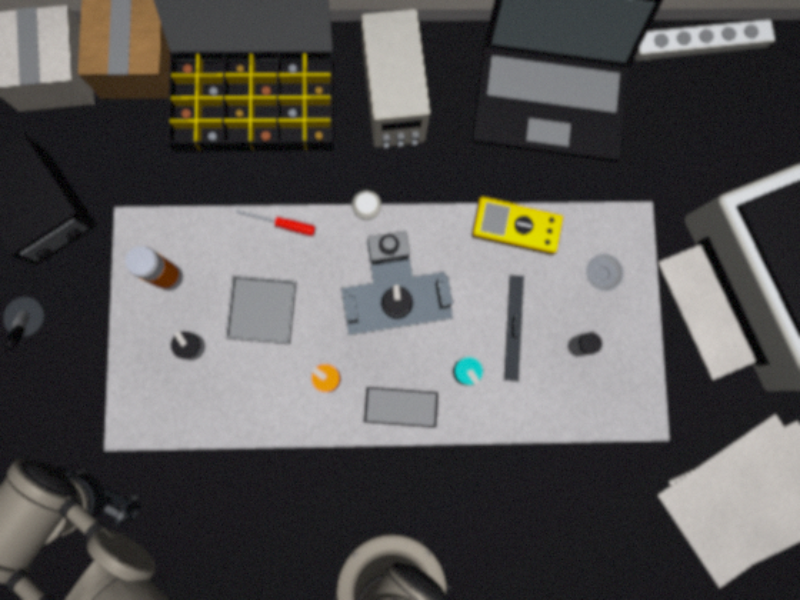

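View pics/side0.png

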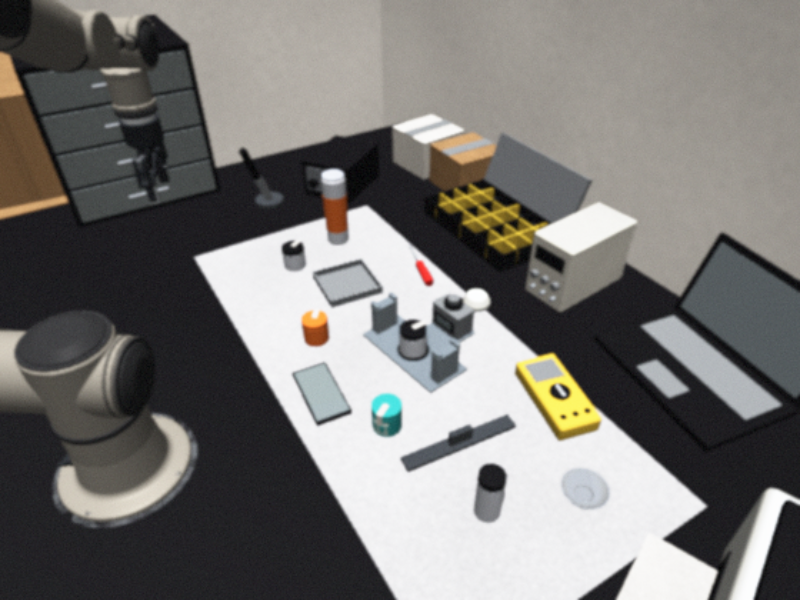

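The top view shows the read tin on the pad at about (397,302) and the scanner button at (389,244). The tray is at (262,310) and the bar at (514,328). Candidates for new_tin:
- **(187,345):** aluminium, black lid with white strip. This one fits the description.
- **(587,343):** slim and tall with no strip, so it is the jar.
- **(326,378) and (469,371):** orange and turquoise, so excluded.

Next I measure and take one confirming crop.

```bash
cat > h.py <<'E'
import numpy as np,cv2
from cell import arm
def cal(n):
    c=arm.calibration(n); f=210/np.tan(np.radians(c['fov_y']/2)); return c,f
def cloud(n,d):
    c,f=cal(n); v,u=np.mgrid[:420,:560]
    P=np.stack([(u-c['cx'])/f*d,(v-c['cy'])/f*d,d],-1)-c['t']
    return P@c['R']          # R^T (P-t)
def ray(n,uv,z):
    c,f=cal(n); uv=np.atleast_2d(uv)
    r=np.c_[(uv[:,0]-c['cx'])/f,(uv[:,1]-c['cy'])/f,np.ones(len(uv))]@c['R']; o=-c['R'].T@c['t']
    return (o+r*((z-o[2])/r[:,2])[:,None])[:,:2]
def proj(n,X):
    c,f=cal(n); p=c['R']@np.array(X,float)+c['t']; return f*p[0]/p[2]+c['cx'],f*p[1]/p[2]+c['cy']
def shot(n):
    p,d=arm.read_camera(n); return p,d,cv2.cvtColor(p,cv2.COLOR_RGB2GRAY),cloud(n,d)
E
python3 - <<'E'
from h import *
for n,boxes in(("top",dict(read=(278,211),new=(131,242),jar=(411,240),tray=(183,217),bar=(360,230),btn=(272,171),desk=(250,290))),
               ("side",dict(read=(289,235),new=(205,175),desk=(250,160),btn=(318,210)))):
    z=np.load(n+"0.npz"); p,d=z['p'],z['d']; W=cloud(n,d); g=cv2.cvtColor(p,cv2.COLOR_RGB2GRAY)
    for k,(u,v) in boxes.items(): print(n,k,W[v,u].round(),ray(n,(u,v),58).round(),p[v,u])
p=np.load("top0.npz")['p'];q=np.load("side0.npz")['p']
a=[cv2.resize(x[r-24:r+24,c-24:c+24,::-1],(384,288),interpolation=2) for x,c,r in((p,131,242),(p,278,211),(q,205,178),(q,289,238))]
cv2.imwrite("pics/crop.png",np.vstack([np.hstack(a[:2]),np.hstack(a[2:])]))
E
```

```text
top read [562. -21.  73.] [[564. -21.]] [61 63 61]
top new [482. 394.  55.] [[482. 393.]] [47 43 44]
top jar [ 473. -386.  103.] [[ 476. -399.]] [46 47 52]
top tray [557. 257.   6.] [[551. 248.]] [146 146 150]
top bar [ 509. -258.   39.] [[ 507. -254.]] [56 61 63]
top btn [673.  -5.  96.] [[681.  -6.]] [145 148 151]
top desk [342.  62.   2.] [[344.  60.]] [188 187 191]
side read [555. -43.  69.] [[561. -32.]] [28 27 30]
side new [478. 377.  60.] [[479. 380.]] [26 26 26]
side desk [698. 469.   1.] [[657. 385.]] [242 242 244]
side btn [672. -16.  92.] [[698.  18.]] [150 154 156]
```

View pics/crop.png

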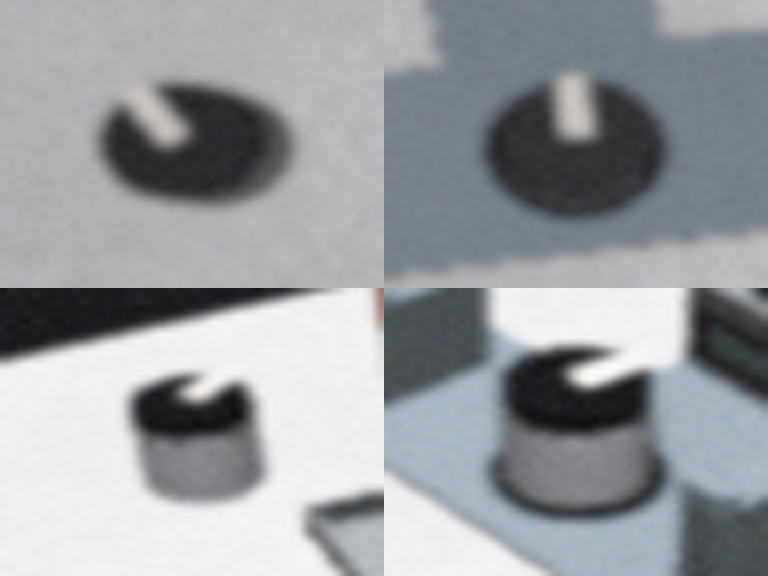

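The crop confirms it: black lid with a white strip pointing up-left on the new tin (top-left), and pointing straight to the scanner on the read tin (right). Now the precise poses.

```bash
cat > m.py <<'E'
from h import *
def lid(n,p,W,c,z,r=27,bright=150):
    g=p.max(-1)
    xy=ray(n,np.stack(np.meshgrid(np.arange(560),np.arange(420)),-1).reshape(-1,2),z).reshape(420,560,2)
    m=(np.abs(W[...,2]-z)<7)&(np.hypot(*(W[...,:2]-c).transpose(2,0,1))<45)
    pts=xy[m].astype(np.float32); lo,hi=np.percentile(pts,[1,99],axis=0); ctr=(lo+hi)/2
    dk=xy[m&(g<90)].astype(np.float32); (cc,rr)=cv2.minEnclosingCircle(dk)
    s=m&(g>bright)&(np.hypot(*(xy-ctr).transpose(2,0,1))<r)
    sv=xy[s].mean(0)-ctr if s.any() else np.zeros(2)
    return ctr.round(1),(hi-lo).round(1),np.round(cc,1),round(rr,1),sv.round(1),np.degrees(np.arctan2(sv[1],sv[0])).round(1),int(m.sum())
E
python3 - <<'E'
from m import *
for n in("top","side"):
    zz=np.load(n+"0.npz"); p,d=zz['p'],zz['d']; W=cloud(n,d); hs=cv2.cvtColor(p,cv2.COLOR_RGB2HSV); g=p.max(-1)
    print(n,"read",lid(n,p,W,(560,-25),69)); print(n,"new",lid(n,p,W,(480,390),58)); 
    X,Y,Z=W[...,0],W[...,1],W[...,2]
    def rect(nm,m,z):
        m=cv2.morphologyEx(m.astype(np.uint8),cv2.MORPH_OPEN,np.ones((2,2)))
        k,l,st,_=cv2.connectedComponentsWithStats(m); j=1+st[1:,4].argmax(); v,u=np.nonzero(l==j)
        q=ray(n,np.c_[u,v],z).astype(np.float32); print(n,nm,np.round(cv2.minAreaRect(q)[0],1),np.round(cv2.minAreaRect(q)[1],1),round(cv2.minAreaRect(q)[2],1),q.mean(0).round(1),len(q))
    box=lambda x0,x1,y0,y1:(X>x0)&(X<x1)&(Y>y0)&(Y<y1)
    rect("bar",box(370,660,-320,-200)&(g<110)&(Z<20),10)
    rect("fin",box(440,580,-300,-220)&(Z>26)&(Z<50),38)
    rect("tray",box(460,660,150,340)&(g<175)&(Z<40),22)
    rect("base",box(440,640,-160,130)&(g<175)&(Z<22)&(hs[...,1]>25),8)
    for nm,y in(("postA",(40,110)),("postB",(-150,-80))): rect(nm,box(500,630,*y)&(Z>65)&(Z<100),85)
    rect("scan",box(600,760,-80,60)&(Z>60)&(Z<105),70)
    rect("button",box(630,720,-50,40)&(Z>86)&(Z<105),95)
    b=box(640,710,-40,40)&(Z>60);print(np.percentile(Z[b],[10,50,90,98]).round(),np.percentile(Z[box(510,600,-60,10)&(Z>60)],[50,90]).round())
E
```

```text
top read (array([567.4, -21.2]), array([54.3, 51.1]), array([566.6, -20.2]), 28.0, array([12.5,  1.7]), np.float64(7.8), 293)
top new (array([483.4, 397.5]), array([53.4, 53.2]), array([484.1, 397.3]), 27.6, array([11.6,  9.3]), np.float64(38.8), 324)
top bar [ 512.1 -264.7] [ 27.3 214.4] 84.7 [ 510.  -263.7] 576
top fin [ 510.2 -264.2] [11.6 43.8] 87.6 [ 509.4 -264.4] 72
top tray [554.1 252.8] [138.5 137.1] 84.4 [553.8 252.7] 2205
top base [579.5 -22.9] [122.3 214.2] 8.3 [570.9 -23.5] 1814
top postA [550.5  69.8] [56.9 22. ] 8.9 [550.4  69.6] 160
top postB [ 577.7 -116.6] [57.7 22.7] 8.0 [ 577.1 -116.6] 165
top scan [673.1  -7.9] [50.8 79.5] 8.3 [673.1  -7.9] 485
top button [671.9  -8.1] [22.5 25.8] 89.2 [672.4  -7.8] 68
[68. 73. 91. 95.] [70. 73.]
side read (array([565.7, -23.9]), array([54.3, 55.2]), array([563.8, -25.4]), 28.7, array([13.7,  5.1]), np.float64(20.3), 222)
side new (array([483.9, 394.9]), array([55. , 58.9]), array([482.3, 391.7]), 28.2, array([11.5, 10.6]), np.float64(42.7), 133)
side bar [ 511.7 -269.6] [ 28.2 213.5] 84.5 [ 506.4 -270.1] 714
side fin [ 512.2 -271. ] [19.3 47.2] 84.5 [ 511.5 -270.3] 111
side tray [551.9 237.5] [147.2 131.3] 83.9 [551.8 233. ] 473
side base [ 582.4 -126.1] [34.6 62.4] 70.8 [ 579.7 -125.1] 78
side postA [549.6  54.9] [67.3 39.5] 7.1 [549.4  53. ] 152
side postB [ 576.9 -128.9] [68.1 34.5] 7.7 [ 576.1 -130.3] 188
side scan [676.8 -16.1] [63.5 86. ] 6.4 [674.7 -16.1] 347
side button [672.6 -17.6] [24.3 20.6] 55.1 [672.8 -17.2] 42
[66. 71. 90. 92.] [68. 70.]
```

```bash
cat > go.py <<'E'
import sys,numpy as np
from cell import arm
s=arm.state(); R=s['tcp_rot']; p=s['ee_pos']
def to(x,y,z,ya=None):
    d=R.T@(np.array([x,y,z])-p); a=np.degrees(np.arctan2(R[1,1],R[0,1])); tw=0 if ya is None else ((a-ya+90)%180-90)/10
    print("to",(x,y,z,ya),"d",d.round(1),"twist",round(tw,2))
print("t",s['time'],"p",np.round(p,1),"ya",np.degrees(np.arctan2(R[1,1],R[0,1])).round(1),"q",np.round(s['q'],2),"gap",round(s['finger_gap'],1),"F",np.round(s['wrist_force'],1),round(float(s['gripper_force']),1))
for a in sys.argv[1:]: to(*[float(v) for v in a.split(',')])
E
python3 go.py 566.5,-22,206 566.5,-22,120
```

```text
t 0.1 p [233.7 469.7 205.7] ya 63.5 q [ 0.96  0.34  1.52 -0.    1.28 -0.15] gap 85.1 F [0.1 0.3 0.1] 0.0
to (566.5, -22.0, 206.0, None) d [-517.  -291.9    0. ] twist 0
to (566.5, -22.0, 120.0, None) d [-517.1 -291.8   86. ] twist 0
```

Call:
{"api": "jog_arm", "payload": {"deltas": [{"tx": -30, "ty": -17, "tz": 0}, {"tx": -85, "ty": -48, "tz": 0}, {"tx": -140, "ty": -79, "tz": 0}, {"tx": -194, "ty": -110, "tz": 0}, {"tx": -249, "ty": -141, "tz": 0}, {"tx": -303, "ty": -171, "tz": 0}, {"tx": -357, "ty": -202, "tz": 0}, {"tx": -412, "ty": -233, "tz": 0}], "claw": 85.4, "grip_force": 30}}

```text
validation failed for argument at $.de...
```

```bash
python3 go.py 566.5,-22,120 566.5,-22,24
```

```text
t 0.1 p [233.7 469.7 205.7] ya 63.5 q [ 0.96  0.34  1.52 -0.    1.28 -0.15] gap 85.1 F [0.1 0.3 0.1] 0.0
to (566.5, -22.0, 120.0, None) d [-517.1 -291.8   86. ] twist 0
to (566.5, -22.0, 24.0, None) d [-517.1 -291.6  182. ] twist 0
```

Call:
{"api": "jog_arm", "payload": {"deltas": [{"tx": -30, "ty": -17, "tz": 0, "twist": 0}, {"tx": -85, "ty": -48, "tz": 0, "twist": 0}, {"tx": -140, "ty": -79, "tz": 0, "twist": 0}, {"tx": -194, "ty": -110, "tz": 0, "twist": 0}, {"tx": -249, "ty": -141, "tz": 0, "twist": 0}, {"tx": -303, "ty": -171, "tz": 0, "twist": 0}, {"tx": -357, "ty": -202, "tz": 0, "twist": 0}, {"tx": -412, "ty": -233, "tz": 0, "twist": 0}], "claw": 85.4, "grip_force": 30}}

```text
time: 1.1
ee_pos: [498.9, 77.1, 206.1]
tcp_rot: [[-0.895, 0.446, -0.0], [0.446, 0.895, 0.0], [0.0, 0.0, -1.0]]
wrist_force: [0.8, -0.1, -0.4]
finger_gap: 85.3
gripper_force: 0.0
```

```bash
python3 go.py 566.5,-22,120 566.5,-22,24
```

```text
t 1.1 p [498.9  77.1 206.1] ya 63.5 q [ 0.    0.31  1.58  0.    1.26 -1.11] gap 85.3 F [ 0.8 -0.1 -0.4] 0.0
to (566.5, -22.0, 120.0, None) d [-104.7  -58.6   86.1] twist 0
to (566.5, -22.0, 24.0, None) d [-104.8  -58.6  182.1] twist 0
```

Call:
{"api": "jog_arm", "payload": {"deltas": [{"tx": -52, "ty": -29, "tz": 0, "twist": 0}, {"tx": -105, "ty": -58.5, "tz": 20, "twist": 0}, {"tx": -105, "ty": -58.5, "tz": 70, "twist": 0}, {"tx": -105, "ty": -58.5, "tz": 120, "twist": 0}, {"tx": -105, "ty": -58.5, "tz": 160, "twist": 0}, {"tx": -105, "ty": -58.5, "tz": 182, "twist": 0}, {"tx": -105, "ty": -58.5, "tz": 184, "twist": 0}, {"tx": -105, "ty": -58.5, "tz": 184, "twist": 0}]}}

```text
time: 2.1
ee_pos: [566.6, -20.2, 22.9]
tcp_rot: [[-0.895, 0.446, 0.001], [0.446, 0.895, -0.0], [-0.001, 0.0, -1.0]]
wrist_force: [-0.2, -0.2, -0.4]
finger_gap: 85.3
gripper_force: 0.0
```

Call:
{"api": "jog_arm", "payload": {"deltas": [{"tx": 0, "ty": 0, "tz": 0, "twist": 0}, {"tx": 0, "ty": 0, "tz": 0, "twist": 0}, {"tx": 0, "ty": 0, "tz": 0, "twist": 0}, {"tx": 0, "ty": 0, "tz": 0, "twist": 0}, {"tx": 0, "ty": 0, "tz": 0, "twist": 0}, {"tx": 0, "ty": 0, "tz": 0, "twist": 0}], "claw": 45}}

```text
time: 2.85
ee_pos: [566.9, -20.1, 23.7]
tcp_rot: [[-0.895, 0.446, 0.002], [0.446, 0.895, -0.0], [-0.002, 0.001, -1.0]]
wrist_force: [-1.0, 1.1, 6.5]
finger_gap: 54.8
gripper_force: 31.5
```

```bash
python3 go.py 566.5,-22,140 554,253,140 554,253,20
```

```text
t 2.85 p [566.9 -20.1  23.7] ya 63.5 q [-0.17  0.62  1.63  0.    0.89 -1.28] gap 54.8 F [-1.   1.1  6.5] 31.5
to (566.5, -22.0, 140.0, None) d [  -0.7   -1.7 -116.3] twist 0
to (554.0, 253.0, 140.0, None) d [ 133.   238.9 -116.4] twist 0
to (554.0, 253.0, 20.0, None) d [133.3 238.8   3.6] twist 0
```

Call:
{"api": "jog_arm", "payload": {"deltas": [{"tx": 0, "ty": 0, "tz": -25, "twist": 0}, {"tx": 0, "ty": 0, "tz": -75, "twist": 0}, {"tx": 0, "ty": 0, "tz": -115, "twist": 0}, {"tx": 15, "ty": 27, "tz": -120, "twist": 0}, {"tx": 39, "ty": 70, "tz": -120, "twist": 0}, {"tx": 63, "ty": 113, "tz": -120, "twist": 0}, {"tx": 87, "ty": 156, "tz": -120, "twist": 0}, {"tx": 111, "ty": 199, "tz": -110, "twist": 0}]}}

```text
time: 3.85
ee_pos: [555.6, 209.1, 133.1]
tcp_rot: [[-0.895, 0.446, 0.002], [0.446, 0.895, 0.0], [-0.002, 0.001, -1.0]]
wrist_force: [0.6, 0.6, -1.9]
finger_gap: 54.5
gripper_force: 32.7
```

```bash
python3 go.py 554,253,100 554,253,16
```

```text
t 3.85 p [555.6 209.1 133.1] ya 63.5 q [ 0.23  0.53  1.44 -0.    1.18 -0.88] gap 54.5 F [ 0.6  0.6 -1.9] 32.7
to (554.0, 253.0, 100.0, None) d [21.1 38.6 33.1] twist 0
to (554.0, 253.0, 16.0, None) d [ 21.2  38.5 117.1] twist 0
```

Call:
{"api": "jog_arm", "payload": {"deltas": [{"tx": 16, "ty": 29, "tz": 15, "twist": 0}, {"tx": 21, "ty": 38.5, "tz": 45, "twist": 0}, {"tx": 21, "ty": 38.5, "tz": 80, "twist": 0}, {"tx": 21, "ty": 38.5, "tz": 103, "twist": 0}, {"tx": 21, "ty": 38.5, "tz": 110, "twist": 0}, {"tx": 21, "ty": 38.5, "tz": 114.5, "twist": 0}, {"tx": 21, "ty": 38.5, "tz": 115.5, "twist": 0}, {"tx": 21, "ty": 38.5, "tz": 115.5, "twist": 0}]}}

```text
time: 4.85
ee_pos: [554.3, 251.4, 17.7]
tcp_rot: [[-0.895, 0.446, 0.001], [0.446, 0.895, 0.001], [-0.001, 0.001, -1.0]]
wrist_force: [0.6, -0.4, -1.1]
finger_gap: 54.9
gripper_force: 32.7
```

```bash
python3 go.py 554,253,16
```

```text
t 4.85 p [554.3 251.4  17.7] ya 63.5 q [ 0.3   0.69  1.5   0.    0.95 -0.81] gap 54.9 F [ 0.6 -0.4 -1.1] 32.7
to (554.0, 253.0, 16.0, None) d [1.  1.3 1.7] twist 0
```

Call:
{"api": "jog_arm", "payload": {"deltas": [{"tx": 0, "ty": 0, "tz": 1, "twist": 0}, {"tx": 0, "ty": 0, "tz": 1.5, "twist": 0}, {"tx": 0, "ty": 0, "tz": 1.5, "twist": 0}]}}

```text
time: 5.22
ee_pos: [554.3, 251.4, 16.7]
tcp_rot: [[-0.895, 0.446, 0.002], [0.446, 0.895, 0.0], [-0.001, 0.001, -1.0]]
wrist_force: [-1.9, -1.2, 6.5]
finger_gap: 54.6
gripper_force: 33.4
```

Call:
{"api": "jog_arm", "payload": {"deltas": [{"tx": 0, "ty": 0, "tz": 0, "twist": 0}, {"tx": 0, "ty": 0, "tz": 0, "twist": 0}, {"tx": 0, "ty": 0, "tz": 0, "twist": 0}, {"tx": 0, "ty": 0, "tz": -10, "twist": 0}, {"tx": 0, "ty": 0, "tz": -40, "twist": 0}, {"tx": 0, "ty": 0, "tz": -90, "twist": 0}, {"tx": 0, "ty": 0, "tz": -120, "twist": 0}, {"tx": 0, "ty": 0, "tz": -120, "twist": 0}], "claw": 70}}

```text
time: 6.22
ee_pos: [555.4, 251.8, 138.9]
tcp_rot: [[-0.895, 0.445, 0.006], [0.445, 0.895, 0.002], [-0.005, 0.005, -1.0]]
wrist_force: [-0.2, 0.4, 0.1]
finger_gap: 70.1
gripper_force: 0.0
```

```bash
python3 - <<'E'
from m import *
for n in("top","side"):
    p,d,g,W=shot(n)
    print(n,"read",lid(n,p,W,(554,253),62)); print(n,"new",lid(n,p,W,(482,395),58))
E
python3 go.py 483.5,396.5,130 483.5,396.5,14
```

```text
top read (array([553.1, 252.1]), array([43.6, 46. ]), array([556. , 250.8]), 26.5, array([0., 0.]), np.float64(0.0), 30)
top new (array([485. , 415.3]), array([45.5, 22.6]), array([485.7, 398.1]), 26.4, array([16.5, -3.6]), np.float64(-12.5), 91)
side read (array([554.4, 245. ]), array([54.9, 57.7]), array([551.5, 242.5]), 28.1, array([13.8,  6.5]), np.float64(25.1), 152)
side new (array([484.3, 394.9]), array([54.3, 59. ]), array([482.3, 391.7]), 28.2, array([11.1, 10.6]), np.float64(43.6), 131)
t 6.325 p [553.5 251.2 135.2] ya 63.5 q [ 0.3   0.55  1.39  0.    1.2  -0.81] gap 70.2 F [-0.8 -0.7 -0.2] 0.0
to (483.5, 396.5, 130.0, None) d [127.4  98.9   5.3] twist 0
to (483.5, 396.5, 14.0, None) d [127.4  98.9 121.3] twist 0
```

```bash
python3 - <<'E'
from h import *
for n,c,z,cc in(("top",(484,398),58,"new"),("top",(567,-21),69,"read"),("side",(484,395),58,"new")):
    zz=np.load(n+"0.npz"); p=zz['p']; g=cv2.cvtColor(p,cv2.COLOR_RGB2GRAY).astype(np.float32)
    # rectify lid plane: 0.5mm grid 80x80mm  (rays onto plane via homography)
    c4=np.float32([[c[0]+a,c[1]+b] for a,b in((40,40),(40,-40),(-40,-40),(-40,40))])
    src=np.float32([proj(n,(*q,z)) for q in c4]); H=cv2.getPerspectiveTransform(src,np.float32([[0,0],[320,0],[320,320],[0,320]]))
    I=cv2.warpPerspective(g,H,(320,320),flags=cv2.INTER_CUBIC)
    cv2.imwrite(f"pics/r_{n}_{cc}.png",I)
    dark=(I<85).astype(np.uint8); k,l,st,ce=cv2.connectedComponentsWithStats(dark); j=l[160:200,140:180]; j=np.bincount(j[j>0]).argmax()
    hull=cv2.convexHull(np.argwhere(l==j)[:,::-1].astype(np.int32)); hm=np.zeros_like(dark); cv2.fillConvexPoly(hm,hull,1)
    (ex,ey),ax,_=cv2.fitEllipse(hull)
    w=lambda u,v:(c[0]+40-v/4,c[1]+40-u/4)
    s=(I>115)&(cv2.erode(hm,np.ones((9,9)))>0); v,u=np.nonzero(s); r=cv2.minAreaRect(np.c_[u,v].astype(np.float32))
    q=np.c_[u,v].astype(float); m=q.mean(0); e=np.linalg.eigh(np.cov((q-m).T)); d=e[1][:,1]; wd=np.array([-d[1],-d[0]]); 
    print(n,cc,"centre",np.round(w(ex,ey),1),np.round(np.array(ax)/4,1),"strip mid",np.round(w(*m),1),"pca ang",np.degrees(np.arctan2(wd[1],wd[0])).round(1),e[0].round(),np.array(r[1])/4,s.sum())
E
```

```text
top new centre [483.3 394.2] [51.6 62. ] strip mid [493.4 405.6] pca ang -147.4 [224. 601.] [22.11866951 13.79816628] 4458
top read centre [561.9 -19.7] [63.8 65. ] strip mid [579.2 -19.6] pca ang -174.3 [249. 757.] [24.82473755 14.25477123] 5302
side new centre [480.5 387.4] [50.1 67.7] strip mid [490.6 403.1] pca ang 87.6 [349. 404.] [18.39653015 19.25131798] 4491[ WARN:0@0.479] global loadsave.cpp:1063 imwrite_ Unsupported depth image for selected encoder is fallbacked to CV_8U.
```

Call:
{"api": "jog_arm", "payload": {"deltas": [{"tx": 35, "ty": 27, "tz": 0, "twist": 0}, {"tx": 80, "ty": 62, "tz": 0, "twist": 0}, {"tx": 115, "ty": 90, "tz": 0, "twist": 0}, {"tx": 128, "ty": 100, "tz": 15, "twist": 0}, {"tx": 128, "ty": 100.5, "tz": 60, "twist": 0}, {"tx": 128, "ty": 100.5, "tz": 100, "twist": 0}, {"tx": 128, "ty": 100.5, "tz": 122, "twist": 0}, {"tx": 128, "ty": 100.5, "tz": 122, "twist": 0}], "claw": 85.4}}

```text
time: 7.32
ee_pos: [482.2, 396.2, 9.8]
tcp_rot: [[-0.895, 0.446, -0.006], [0.446, 0.895, -0.004], [0.003, -0.006, -1.0]]
wrist_force: [1.2, 0.6, 0.3]
finger_gap: 85.2
gripper_force: 0.0
```

```bash
python3 go.py 483.5,398,13
```

```text
t 7.325 p [482.2 396.2   9.8] ya 63.5 q [ 0.57  0.72  1.45 -0.    0.97 -0.54] gap 85.2 F [1.2 0.6 0.3] 0.0
to (483.5, 398.0, 13.0, None) d [-0.3  2.2 -3.2] twist 0
```

Call:
{"api": "jog_arm", "payload": {"deltas": [{"tx": 0, "ty": 1, "tz": 0, "twist": 0}, {"tx": 0, "ty": 1, "tz": 0, "twist": 0}, {"tx": 0, "ty": 1, "tz": 0, "twist": 0}, {"tx": 0, "ty": 1, "tz": 0, "twist": 0}, {"tx": 0, "ty": 1, "tz": 0, "twist": 0}, {"tx": 0, "ty": 1, "tz": 0, "twist": 0}, {"tx": 0, "ty": 1, "tz": 0, "twist": 0}], "claw": 45}}

```text
time: 8.2
ee_pos: [485.5, 399.7, 14.8]
tcp_rot: [[-0.895, 0.446, 0.003], [0.446, 0.895, 0.002], [-0.002, 0.003, -1.0]]
wrist_force: [0.6, -0.9, 6.0]
finger_gap: 54.8
gripper_force: 32.6
```

```bash
python3 go.py 483.5,398,140 564.5,-23,140 564.5,-23,30
```

```text
t 8.2 p [485.5 399.7  14.8] ya 63.5 q [ 0.57  0.72  1.44 -0.    0.98 -0.54] gap 54.8 F [ 0.6 -0.9  6. ] 32.6
to (483.5, 398.0, 140.0, None) d [   0.8   -2.1 -125.2] twist 0
to (564.5, -23.0, 140.0, None) d [-259.3 -342.9 -125.6] twist 0
to (564.5, -23.0, 30.0, None) d [-259.1 -343.2  -15.6] twist 0
```

Call:
{"api": "jog_arm", "payload": {"deltas": [{"tx": 0, "ty": 0, "tz": -25, "twist": 0}, {"tx": 0, "ty": 0, "tz": -75, "twist": 0}, {"tx": -5, "ty": -7, "tz": -115, "twist": 0.3}, {"tx": -30, "ty": -40, "tz": -125, "twist": 0.8}, {"tx": -60, "ty": -80, "tz": -125, "twist": 1.4}, {"tx": -90, "ty": -120, "tz": -125, "twist": 2.0}, {"tx": -112, "ty": -150, "tz": -125, "twist": 2.6}, {"tx": -115, "ty": -154, "tz": -125, "twist": 2.6}]}}

```text
time: 9.2
ee_pos: [518.7, 207.7, 138.1]
tcp_rot: [[-0.607, 0.795, -0.001], [0.795, 0.607, -0.001], [0.0, -0.001, -1.0]]
wrist_force: [0.4, -0.4, -1.0]
finger_gap: 54.5
gripper_force: 32.7
```

```bash
python3 - <<'E'
from h import *
from m import lid
n="top"; p,d,g0,W=shot(n); g=g0.astype(np.float32); np.savez("top1.npz",p=p,d=d)
q,dq,_,Ws=shot("side"); print("side read",lid("side",q,Ws,(554,248),62))
for z,c,th,nm in((11,(565,-23),75,"pad"),):
    c4=np.float32([[c[0]+a,c[1]+b] for a,b in((60,60),(60,-60),(-60,-60),(-60,60))])
    src=np.float32([proj(n,(*k,z)) for k in c4]); H=cv2.getPerspectiveTransform(src,np.float32([[0,0],[480,0],[480,480],[0,480]]))
    I=cv2.warpPerspective(g,H,(480,480),flags=cv2.INTER_CUBIC)
    k,l,st,ce=cv2.connectedComponentsWithStats((I<th).astype(np.uint8)); j=l[240,240]
    hull=cv2.convexHull(np.argwhere(l==j)[:,::-1].astype(np.int32)); (ex,ey),ax,_=cv2.fitEllipse(hull)
    print(nm,c[0]+60-ey/4,c[1]+60-ex/4,np.array(ax)/4,st[j])
E
python3 go.py 564.5,-23,140 564.5,-23,26
```

```text
side read (array([554.5, 238.2]), array([55.5, 50.6]), array([546.6, 238.7]), 28.4, array([11.8, 12.3]), np.float64(46.3), 134)
pad 569.0307312011719 -21.280029296875 [64.73051453 64.98084259] [  103    95   260   260 52533]
t 9.3 p [518.5 209.7 138.2] ya 37.5 q [ 0.25  0.47  1.53  0.    1.15 -0.41] gap 55.0 F [ 0.2  0.8 -1.3] 32.7
to (564.5, -23.0, 140.0, None) d [-212.5 -105.3   -1.9] twist 0
to (564.5, -23.0, 26.0, None) d [-212.6 -105.3  112.1] twist 0
```

Call:
{"api": "jog_arm", "payload": {"deltas": [{"tx": -25, "ty": -12, "tz": 0, "twist": 0}, {"tx": -70, "ty": -33, "tz": 0, "twist": 0}, {"tx": -115, "ty": -55, "tz": 0, "twist": 0}, {"tx": -160, "ty": -76, "tz": 0, "twist": 0}, {"tx": -200, "ty": -96, "tz": 0, "twist": 0}, {"tx": -213.5, "ty": -102, "tz": 25, "twist": 0}, {"tx": -213.5, "ty": -102, "tz": 65, "twist": 0}, {"tx": -213.5, "ty": -102, "tz": 95, "twist": 0}]}}

```text
time: 10.3
ee_pos: [567.6, -20.1, 41.6]
tcp_rot: [[-0.611, 0.792, -0.001], [0.792, 0.611, 0.001], [0.001, -0.001, -1.0]]
wrist_force: [0.0, -0.2, -2.1]
finger_gap: 54.5
gripper_force: 32.7
```

Call:
{"api": "jog_arm", "payload": {"deltas": [{"tx": 0, "ty": 0, "tz": 5, "twist": 0}, {"tx": 0, "ty": 0, "tz": 10, "twist": 0}, {"tx": 0, "ty": 0, "tz": 13, "twist": 0}, {"tx": 0, "ty": 0, "tz": 13, "twist": 0}]}}

```text
time: 10.8
ee_pos: [568.4, -21.3, 31.0]
tcp_rot: [[-0.61, 0.793, 0.001], [0.793, 0.61, -0.0], [-0.001, 0.001, -1.0]]
wrist_force: [0.8, -0.1, -1.3]
finger_gap: 54.5
gripper_force: 32.6
```

```bash
python3 go.py 567,-22,26; python3 - <<'E'
from h import *
q=arm.read_camera("side")[0]; cv2.imwrite("pics/pl.png",cv2.resize(q[180:290,220:370,::-1],(750,550),interpolation=2))
E
```

```text
t 10.8 p [568.4 -21.3  31. ] ya 37.6 q [-0.17  0.61  1.61  0.    0.91 -0.83] gap 54.5 F [ 0.8 -0.1 -1.3] 32.6
to (567.0, -22.0, 26.0, None) d [ 0.3 -1.5  5. ] twist 0
```

View pics/pl.png

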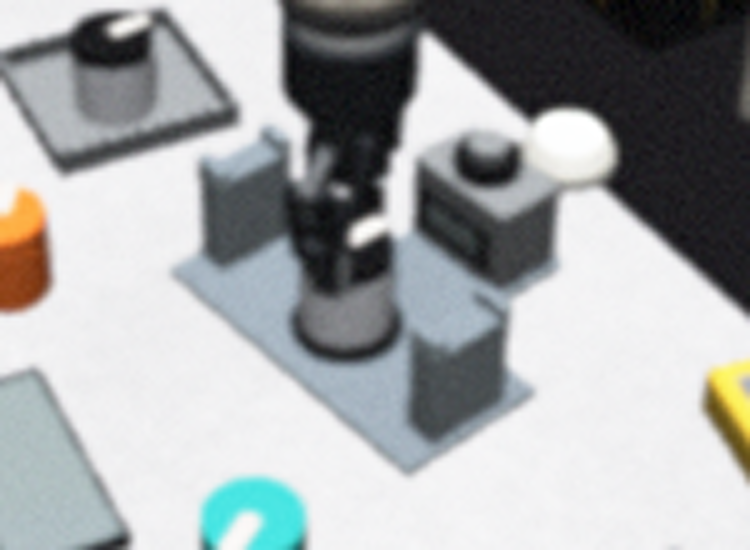

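The picture shows the read tin upright in the tray (110,65). The new tin is held over the pad at (345,280), with its strip towards the scanner. Next I lower and release.

Call:
{"api": "jog_arm", "payload": {"deltas": [{"tx": 0, "ty": -1.5, "tz": 2, "twist": 0}, {"tx": 0, "ty": -1.5, "tz": 4, "twist": 0}, {"tx": 0, "ty": -1.5, "tz": 5, "twist": 0}, {"tx": 0, "ty": -1.5, "tz": 5.5, "twist": 0}, {"tx": 0, "ty": -1.5, "tz": 5.5, "twist": 0}]}}

```text
time: 11.48
ee_pos: [566.7, -22.4, 25.8]
tcp_rot: [[-0.609, 0.793, 0.0], [0.793, 0.609, -0.0], [-0.0, 0.0, -1.0]]
wrist_force: [-3.7, -0.2, 7.1]
finger_gap: 54.9
gripper_force: 33.5
```

Call:
{"api": "jog_arm", "payload": {"deltas": [{"tx": 0, "ty": 0, "tz": 0, "twist": 0}, {"tx": 0, "ty": 0, "tz": 0, "twist": 0}, {"tx": 0, "ty": 0, "tz": 0, "twist": 0}, {"tx": 0, "ty": 0, "tz": 0, "twist": 0}, {"tx": 0, "ty": 0, "tz": -15, "twist": 0}, {"tx": 0, "ty": 0, "tz": -50, "twist": 0}, {"tx": 0, "ty": 0, "tz": -100, "twist": 0}, {"tx": 0, "ty": 0, "tz": -130, "twist": 0}], "claw": 80}}

```text
time: 12.48
ee_pos: [567.7, -22.4, 158.6]
tcp_rot: [[-0.609, 0.793, 0.004], [0.793, 0.609, -0.001], [-0.003, 0.003, -1.0]]
wrist_force: [0.7, 0.2, -0.3]
finger_gap: 79.8
gripper_force: 0.0
```

```bash
python3 go.py 511,-265,155,84.7
```

```text
t 12.475 p [567.7 -22.4 158.6] ya 37.5 q [-0.17  0.46  1.48  0.    1.2  -0.83] gap 79.8 F [ 0.7  0.2 -0.3] 0.0
to (511.0, -265.0, 155.0, 84.7) d [-157.8 -192.8    3.5] twist -4.72
```

Call:
{"api": "jog_arm", "payload": {"deltas": [{"tx": -15, "ty": -19, "tz": 0, "twist": -0.4}, {"tx": -45, "ty": -55, "tz": 0, "twist": -1.2}, {"tx": -78, "ty": -96, "tz": 0, "twist": -2.1}, {"tx": -110, "ty": -135, "tz": 0, "twist": -3.0}, {"tx": -140, "ty": -171, "tz": 0, "twist": -3.9}, {"tx": -158, "ty": -193, "tz": 0, "twist": -4.7}, {"tx": -158, "ty": -193, "tz": 40, "twist": -4.7}, {"tx": -158, "ty": -193, "tz": 75, "twist": -4.7}], "claw": 55}}

```text
time: 13.48
ee_pos: [510.0, -266.0, 80.1]
tcp_rot: [[-0.995, 0.096, 0.002], [0.096, 0.995, -0.001], [-0.002, -0.001, -1.0]]
wrist_force: [-0.1, -0.1, -0.8]
finger_gap: 54.9
gripper_force: 0.0
```

```bash
python3 go.py 511,-264.5,13,84.7;  python3 - <<'E'
from m import *
a=[];X0=(565,-22,69)
for n in("top","side"):
    p,d,g,W=shot(n); np.savez(n+"2.npz",p=p,d=d); print(n,"new",lid(n,p,W,(566,-22),69)); print(n,"read",lid(n,p,W,(554,251),62))
    for X in(X0,(511,-265,20)):
        u,v=map(int,proj(n,X)); a.append(cv2.resize(p[v-30:v+30,u-40:u+40,::-1],(400,300),interpolation=2))
cv2.imwrite("pics/c2.png",np.vstack([np.hstack(a[:2]),np.hstack(a[2:])]))
E
```

```text
t 13.475 p [ 510.  -266.    80.1] ya 84.5 q [-0.61  0.56  1.55  0.    1.03 -2.09] gap 54.9 F [-0.1 -0.1 -0.8] 0.0
to (511.0, -264.5, 13.0, 84.7) d [-0.7  1.6 67.1] twist -0.02
top new (array([565.9, -22.6]), array([51.6, 53.8]), array([564.9, -22.9]), 27.8, array([15.4,  1.6]), np.float64(6.1), 294)
top read (array([554.5, 249.2]), array([54. , 53.5]), array([552.8, 248.7]), 27.5, array([13. ,  1.6]), np.float64(7.0), 308)
side new (array([564.6, -27.1]), array([56.5, 56.9]), array([562.9, -28.1]), 29.3, array([13.2,  6.8]), np.float64(27.5), 227)
side read (array([553.8, 244.6]), array([56. , 58.6]), array([553. , 242.1]), 28.4, array([14.4,  6.9]), np.float64(25.5), 154)
```

View pics/c2.png

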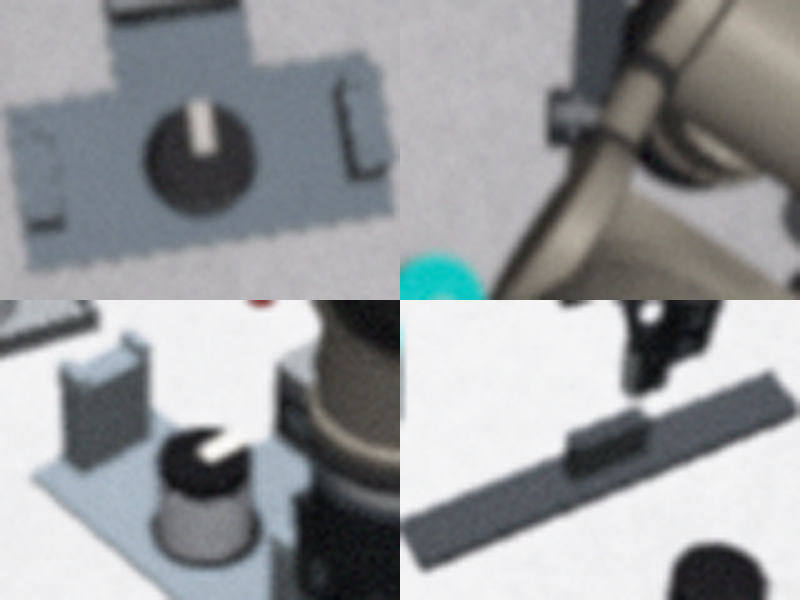

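The crop shows the new tin standing on the pad at (200,155) with its strip to the scanner. The fingers are open over the bar's fin at (605,440). Now the grasp.

Call:
{"api": "jog_arm", "payload": {"deltas": [{"tx": -0.5, "ty": 1.5, "tz": 25, "twist": 0}, {"tx": -0.5, "ty": 1.5, "tz": 50, "twist": 0}, {"tx": -0.5, "ty": 1.5, "tz": 62, "twist": 0}, {"tx": -0.5, "ty": 1.5, "tz": 65, "twist": 0}, {"tx": -0.5, "ty": 1.5, "tz": 65, "twist": 0}]}}

```text
time: 14.2
ee_pos: [511.3, -264.1, 15.8]
tcp_rot: [[-0.995, 0.095, 0.001], [0.095, 0.995, -0.001], [-0.001, -0.001, -1.0]]
wrist_force: [0.1, 0.1, -0.4]
finger_gap: 54.9
gripper_force: 0.0
```

Call:
{"api": "jog_arm", "payload": {"deltas": [{"tx": 0, "ty": 0, "tz": 0, "twist": 0}, {"tx": 0, "ty": 0, "tz": 0, "twist": 0}, {"tx": 0, "ty": 0, "tz": 0, "twist": 0}, {"tx": 0, "ty": 0, "tz": 0, "twist": 0}, {"tx": 0, "ty": 0, "tz": 0, "twist": 0}, {"tx": 0, "ty": 0, "tz": 0, "twist": 0}, {"tx": 0, "ty": 0, "tz": 0, "twist": 0}], "claw": 4, "grip_force": 50}}

```text
time: 15.08
ee_pos: [510.6, -263.7, 14.7]
tcp_rot: [[-0.995, 0.095, -0.0], [0.095, 0.995, 0.0], [0.0, 0.0, -1.0]]
wrist_force: [-0.5, 0.3, -0.3]
finger_gap: 3.9
gripper_force: 0.0
```

```bash
python3 go.py 511,-265,200,84.7 565.5,-23,200,8.3
```

```text
t 15.075 p [ 510.6 -263.7   14.7] ya 84.5 q [-0.61  0.64  1.61  0.    0.89 -2.09] gap 3.9 F [-0.5  0.3 -0.3] 0.0
to (511.0, -265.0, 200.0, 84.7) d [  -0.5   -1.2 -185.3] twist -0.02
to (565.5, -23.0, 200.0, 8.3) d [ -31.7  244.9 -185.2] twist 7.62
```

The fingers closed to 3.9 mm, so they missed the fin. I look again.

```bash
python3 - <<'E'
from m import *
a=[]
p,d,g,W=shot("side"); u,v=map(int,proj("side",(511,-265,20))); a.append(cv2.resize(p[v-45:v+45,u-60:u+60,::-1],(800,600),interpolation=2))
cv2.imwrite("pics/c3.png",a[0]); print(u,v,[np.round(proj("side",(511,-265,z))) for z in(10,38)])
E
```

```text
321 306 [array([321., 309.]), array([322., 302.])]
```

View pics/c3.png

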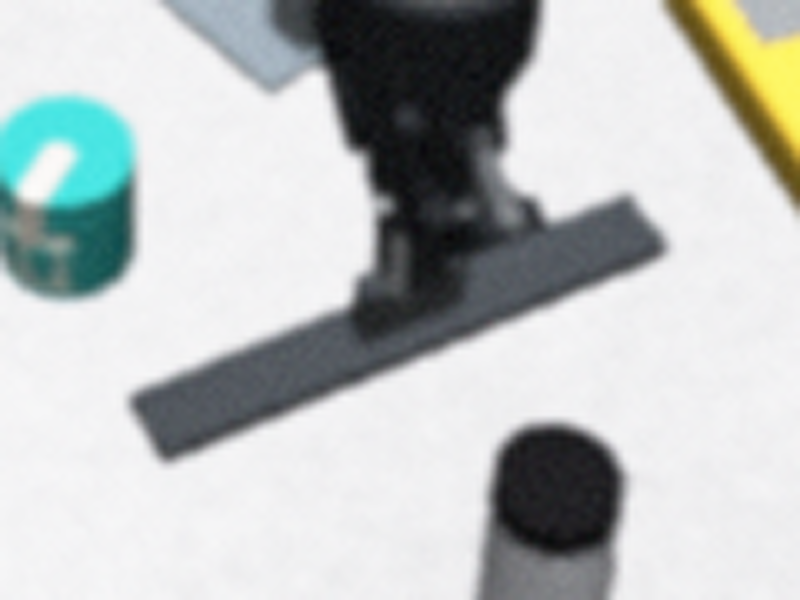

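```bash
python3 - <<'E'
from m import *
p,d,g,W=shot("side"); g=p.max(-1); X,Y,Z=W[...,0],W[...,1],W[...,2]
z2=np.load("side2.npz"); W2=cloud("side",z2['d'])
print("before/now  Z (rows v 290..314, cols 308..340 step 2)")
for v in range(288,314,2): print(v,W2[v,306:342:2,2].round().astype(int),"|",Z[v,306:342:2].round().astype(int))
print(W[296:312:4,314:334:4].round().astype(int).reshape(-1,3).tolist())
m=(np.hypot(X-511,Y+265)<60)&(Z>26)&(Z<36)&(W2[...,2]>-50)
q=W[m];print(len(q),q.mean(0).round(1),np.percentile(q,[3,97],axis=0).round(1).tolist())
m=(np.hypot(W2[...,0]-511,W2[...,1]+265)<60)&(W2[...,2]>26)&(W2[...,2]<50);q=W2[m];print("fin before",len(q),q.mean(0).round(1),np.percentile(q,[3,97],axis=0).round(1).tolist())
E
```

```text
before/now  Z (rows v 290..314, cols 308..340 step 2)
288 [ -1  -2   2 846   1   1  -1   2   1   1 131 130 138 156 160 156 153   5] | [ -1   1   2   1   0  86  91 112 117 110 117 107 102 134 140 140   0  -2]
290 [  1  -2   1   1   2   3   2  -1   0   0 126 123 132 151 125   1  -1   0] | [  0   0   3   1   0   2  84 105 107 105 103  91  95 130 137 137 135 132]
292 [ -1  -2   1  -1   0   2  -1  -1   1   1 118 118 124 116 117  -2   2  -1] | [  0   2   2  -2   2   1  76  86  96  97  95  91 126 125 129 133 135 133]
294 [ -1  -1   3   2  -1   2   4   1   3   0 113 110 118 111  -1   0   1  -1] | [  3  -2   1  -1   2   0  71  84  92  88  95  94 123 134 135 134 132 131]
296 [ 3  0 -2 -3 -1  1  1  1 -2  2  0  3  0  2  3  0  8 10] | [ -1  -2   4   3   2   0  64  73  83  93 104 110 120 132 130 130 128  11]
298 [ 1  0 -2  2  4  0 -3 -2  3  1 37 39 35  2 11  9  9 11] | [  1  -1   1   0  -2   1  59  64  66  90  94 104 113 121 126  13  10   8]
300 [-1  0  0  0  1  2  0 37 38 39 36 37 34 12 10  8 11  6] | [-2  0  2  1 -3 -2 48 59 62 67 90 58 36 10 10  7 11 10]
302 [ 0 -2  2  3  1 38 37 39 38 37 36 31
[... 502 characters left out ...]
   6   4   5  -1  -1 846] | [ 8 11  8 11 12 21 17 15  8 11 12  7 11  3  4  1 -2  0]
312 [ 8 10 13  9 10 10  8 10 13  7  8  5  3  2  1  0  1  1] | [12 11  9 11 10 11  8  8 12 12  9  5  0 -2  0  0 -1 -1]
[[524, -216, 2], [500, -262, 64], [498, -279, 83], [495, -297, 104], [494, -313, 120], [519, -224, -3], [501, -262, 48], [503, -276, 62], [496, -298, 90], [533, -270, 36], [494, -256, 31], [500, -265, 37], [503, -276, 47], [522, -269, 27], [534, -270, 20], [491, -261, 24], [500, -267, 24], [510, -269, 19], [524, -269, 10], [534, -272, 7]]
34 [ 508.2 -266.5   30.4] [[492.2, -270.2, 26.9], [534.3, -256.4, 35.7]]
fin before 114 [ 513.1 -264.8   34.8] [[493.2, -270.3, 26.6], [534.7, -256.8, 39.3]]
```

The depth shows the -y finger's tip ending at about z = 45, just above the fin (38), even though the reported TCP z is 15. So the real tips are higher than reported. I open, go lower in small steps and watch the force.

Call:
{"api": "jog_arm", "payload": {"deltas": [{"tx": 0, "ty": 0, "tz": 0, "twist": 0}, {"tx": 0, "ty": 0, "tz": 0, "twist": 0}, {"tx": 0, "ty": 0, "tz": 0, "twist": 0}, {"tx": 0, "ty": 0, "tz": 0, "twist": 0}, {"tx": 0, "ty": 0, "tz": 0, "twist": 0}], "claw": 40}}

```text
time: 15.8
ee_pos: [510.6, -263.7, 14.8]
tcp_rot: [[-0.995, 0.095, 0.0], [0.095, 0.995, 0.0], [-0.0, 0.0, -1.0]]
wrist_force: [-0.6, 0.4, -0.1]
finger_gap: 40.4
gripper_force: 0.0
```

Call:
{"api": "jog_arm", "payload": {"deltas": [{"tx": 0, "ty": 0, "tz": 2, "twist": 0}, {"tx": 0, "ty": 0, "tz": 4, "twist": 0}, {"tx": 0, "ty": 0, "tz": 6, "twist": 0}, {"tx": 0, "ty": 0, "tz": 8, "twist": 0}, {"tx": 0, "ty": 0, "tz": 8, "twist": 0}, {"tx": 0, "ty": 0, "tz": 8, "twist": 0}]}}

```text
time: 16.55
ee_pos: [510.7, -263.7, 6.8]
tcp_rot: [[-0.995, 0.095, 0.0], [0.095, 0.995, 0.0], [-0.0, 0.0, -1.0]]
wrist_force: [-0.6, -0.1, 1.2]
finger_gap: 39.9
gripper_force: 0.0
```

```bash
python3 go.py; python3 - <<'E'
from m import *
p,d,g,W=shot("side"); X,Y,Z=W[...,0],W[...,1],W[...,2]
z2=np.load("side2.npz"); W2=cloud("side",z2['d'])
ch=(np.abs(d-z2['d'])>12)&(np.hypot(X-511,Y+268)<45)&(Z<70)&(Z>3)&(d>0)
q=W[ch]; q=q[q[:,2].argsort()]; print(len(q)); print(q[:25].round().astype(int).tolist())
b=cv2.resize(p[261:351,261:381,::-1],(800,600),interpolation=2); cv2.imwrite("pics/c4.png",b)
E
```

```text
t 16.55 p [ 510.7 -263.7    6.8] ya 84.5 q [-0.61  0.65  1.61  0.    0.87 -2.09] gap 39.9 F [-0.6 -0.1  1.2] 0.0
137
[[505, -269, 10], [516, -243, 31], [501, -290, 32], [517, -246, 33], [510, -268, 34], [520, -246, 35], [507, -246, 35], [511, -245, 36], [498, -288, 37], [502, -244, 37], [517, -246, 37], [504, -238, 37], [502, -291, 37], [504, -246, 37], [518, -243, 38], [522, -247, 39], [503, -243, 39], [505, -244, 39], [507, -246, 39], [502, -290, 40], [513, -246, 40], [519, -246, 40], [510, -245, 41], [506, -297, 41], [498, -292, 41]]
```

View pics/c4.png

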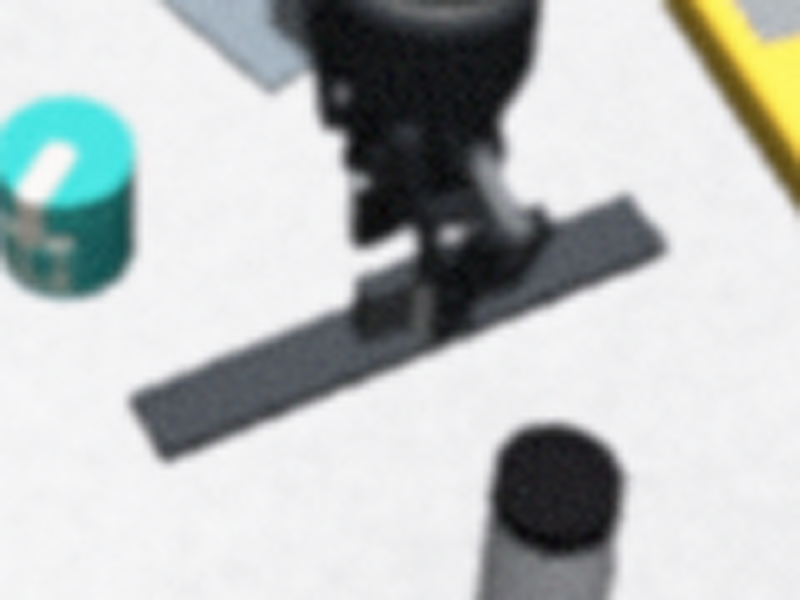

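The picture shows the two fingers straddling the fin, tips at about z = 30. I go 10 mm lower and close.

Call:
{"api": "jog_arm", "payload": {"deltas": [{"tx": 0, "ty": 0, "tz": 2, "twist": 0}, {"tx": 0, "ty": 0, "tz": 4, "twist": 0}, {"tx": 0, "ty": 0, "tz": 6, "twist": 0}, {"tx": 0, "ty": 0, "tz": 8, "twist": 0}, {"tx": 0, "ty": 0, "tz": 10, "twist": 0}, {"tx": 0, "ty": 0, "tz": 10, "twist": 0}]}}

```text
time: 17.35
ee_pos: [510.6, -263.7, -3.4]
tcp_rot: [[-0.995, 0.095, -0.0], [0.095, 0.995, 0.0], [0.0, 0.0, -1.0]]
wrist_force: [0.3, 0.1, 0.4]
finger_gap: 39.9
gripper_force: 0.0
```

Call:
{"api": "jog_arm", "payload": {"deltas": [{"tx": 0, "ty": 0, "tz": 0, "twist": 0}, {"tx": 0, "ty": 0, "tz": 0, "twist": 0}, {"tx": 0, "ty": 0, "tz": 0, "twist": 0}, {"tx": 0, "ty": 0, "tz": 0, "twist": 0}, {"tx": 0, "ty": 0, "tz": 0, "twist": 0}, {"tx": 0, "ty": 0, "tz": 0, "twist": 0}, {"tx": 0, "ty": 0, "tz": 0, "twist": 0}], "claw": 4}}

```text
time: 18.23
ee_pos: [510.7, -263.6, -3.2]
tcp_rot: [[-0.995, 0.095, 0.0], [0.095, 0.995, 0.0], [-0.0, 0.0, -1.0]]
wrist_force: [0.7, 1.9, 1.7]
finger_gap: 10.8
gripper_force: 51.7
```

Gripped at 10.8 mm. Lift high.

Call:
{"api": "jog_arm", "payload": {"deltas": [{"tx": 0, "ty": 0, "tz": -8, "twist": 0}, {"tx": 0, "ty": 0, "tz": -25, "twist": 0}, {"tx": 0, "ty": 0, "tz": -50, "twist": 0}, {"tx": 0, "ty": 0, "tz": -80, "twist": 0}, {"tx": 0, "ty": 0, "tz": -105, "twist": 0}, {"tx": 0, "ty": 0, "tz": -125, "twist": 0}, {"tx": 0, "ty": 0, "tz": -132, "twist": 0}, {"tx": 0, "ty": 0, "tz": -132, "twist": 0}]}}

```text
time: 19.23
ee_pos: [510.7, -263.8, 129.3]
tcp_rot: [[-0.995, 0.095, 0.001], [0.095, 0.995, -0.001], [-0.001, -0.001, -1.0]]
wrist_force: [0.5, 0.4, -1.6]
finger_gap: 10.8
gripper_force: 51.3
```

Call:
{"api": "jog_arm", "payload": {"deltas": [{"tx": -3, "ty": 20, "tz": 0, "twist": 0.6}, {"tx": -7, "ty": 55, "tz": 0, "twist": 1.5}, {"tx": -11, "ty": 90, "tz": 0, "twist": 2.5}, {"tx": -16, "ty": 125, "tz": 0, "twist": 3.5}, {"tx": -20, "ty": 160, "tz": 0, "twist": 4.5}, {"tx": -25, "ty": 195, "tz": 0, "twist": 5.5}, {"tx": -29, "ty": 225, "tz": 0, "twist": 6.5}, {"tx": -31, "ty": 244.5, "tz": 0, "twist": 7.4}]}}

```text
time: 20.23
ee_pos: [564.3, -21.7, 127.6]
tcp_rot: [[-0.179, 0.984, -0.002], [0.984, 0.179, 0.001], [0.001, -0.002, -1.0]]
wrist_force: [-0.3, 0.1, -2.4]
finger_gap: 10.6
gripper_force: 51.2
```

```bash
python3 go.py 565,-23,110,8.3; python3 - <<'E'
from h import *
p,d,g,W=shot("side"); np.savez("side5.npz",p=p,d=d); u,v=map(int,proj("side",(565,-23,90)))
cv2.imwrite("pics/c5.png",cv2.resize(p[v-52:v+68,u-80:u+80,::-1],(800,600),interpolation=2)); print(u-80,v-52)
E
```

```text
t 20.225 p [564.3 -21.7 127.6] ya 10.3 q [-0.17  0.49  1.53  0.    1.13 -0.35] gap 10.6 F [-0.3  0.1 -2.4] 51.2
to (565.0, -23.0, 110.0, 8.3) d [-1.4  0.5 17.6] twist 0.2
208 172
```

View pics/c5.png

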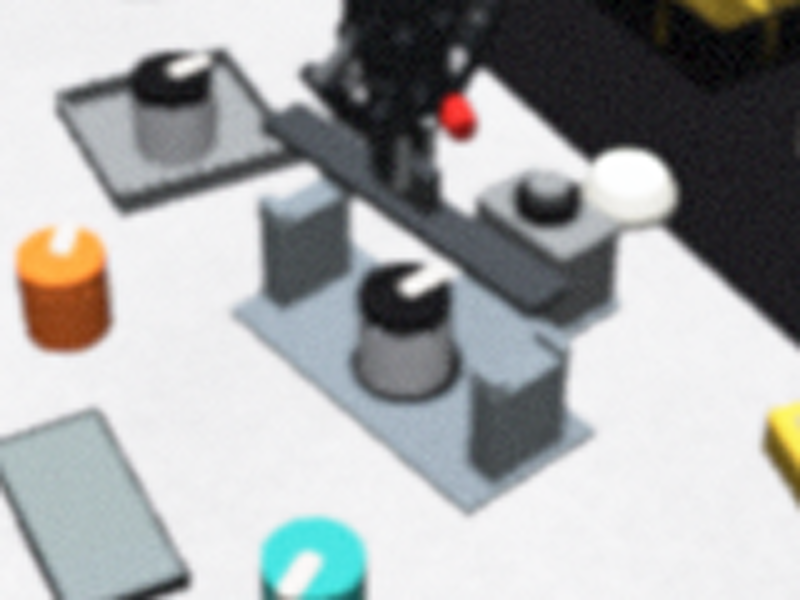

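The picture shows the level bar above the station, and the tin on the pad at (405,330) with its strip to the scanner. I lower to just above the lips and compare bar and posts in the same camera.

Call:
{"api": "jog_arm", "payload": {"deltas": [{"tx": -1, "ty": 0.5, "tz": 8, "twist": 0.2}, {"tx": -1, "ty": 0.5, "tz": 20, "twist": 0.2}, {"tx": -1, "ty": 0.5, "tz": 31, "twist": 0.2}, {"tx": -1, "ty": 0.5, "tz": 37, "twist": 0.2}, {"tx": -1, "ty": 0.5, "tz": 37, "twist": 0.2}, {"tx": -1, "ty": 0.5, "tz": 37, "twist": 0.2}]}}

```text
time: 21.02
ee_pos: [565.7, -24.3, 92.1]
tcp_rot: [[-0.149, 0.989, 0.001], [0.989, 0.149, -0.0], [-0.0, 0.001, -1.0]]
wrist_force: [-0.7, -0.5, -1.5]
finger_gap: 10.8
gripper_force: 51.3
```

```bash
python3 go.py 565,-23,90,8.3; python3 - <<'E'
from h import *
th=np.radians(8.3); A=np.array([[np.cos(th),np.sin(th)],[-np.sin(th),np.cos(th)]])
def st(W): return (W[...,:2]-(565,-23))@A.T
for n,f in(("side","side5.npz"),("top","top2.npz"),("top","top0.npz")):
    z=np.load(f); W=cloud(n,z['d']); S=st(W); Z=W[...,2]; g=z['p'].max(-1)
    for nm,y0 in(("A",95),("B",-95)):
        m=(np.abs(S[...,1]-y0)<16)&(np.abs(S[...,0])<45)&(Z>68)&(Z<97)&(g>95)
        q=S[m]; print(f,nm,m.sum(),"x",np.percentile(q[:,0],[2,10,50,90,98]).round(1),"y",np.percentile(q[:,1],[2,50,98]).round(1),"Z",np.median(Z[m]).round(1))
for n in("side","top"):
    p,d,_,W=shot(n); np.savez(n+"6.npz",p=p,d=d); S=st(W); Z=W[...,2]; g=p.max(-1)
    for nm,lo,hi in(("A",50,115),("B",-115,-50)):
        m=(S[...,1]>lo)&(S[...,1]<hi)&(np.abs(S[...,0])<40)&(g<110)&(Z>95)&(Z<112)
        if m.sum()>20: q=S[m]; print("bar",n,nm,m.sum(),"x",np.percentile(q[:,0],[2,10,50,90,98]).round(1),"y",np.percentile(q[:,1],[2,98]).round(1),"Z",np.median(Z[m]).round(1))
E
```

```text
t 21.025 p [565.7 -24.3  92.1] ya 8.5 q [-0.18  0.53  1.56  0.    1.05 -0.33] gap 10.8 F [-0.7 -0.5 -1.5] 51.3
to (565.0, -23.0, 90.0, 8.3) d [ 1.4 -0.5  2.1] twist 0.02
side5.npz A 105 x [-24.2 -23.    0.1  22.7  26.5] y [ 82.9  91.6 105.5] Z 75.7
side5.npz B 158 x [-23.9 -22.2   5.2  26.7  30.9] y [-106.1  -96.1  -83.2] Z 76.6
top2.npz A 157 x [-23.6 -19.4   4.2  25.   29.6] y [ 85.5  96.1 106.9] Z 79.0
top2.npz B 154 x [-23.8 -19.2   4.4  25.2  30.5] y [-104.4  -93.6  -83. ] Z 78.3
top0.npz A 155 x [-23.4 -19.    4.3  25.4  29.5] y [ 85.6  96.  106.8] Z 78.1
top0.npz B 155 x [-23.6 -19.    4.2  25.7  30.5] y [-104.7  -93.8  -83.1] Z 78.3
bar side A 123 x [-15.4 -14.1  -2.7   9.8  14.1] y [ 51.9 100.8] Z 104.6
bar side B 218 x [-14.8 -13.4  -1.1  12.1  15.6] y [-114.2  -50.8] Z 104.5
bar top A 98 x [-15.  -12.6   0.8  11.7  13.7] y [ 51.5 102.8] Z 106.1
bar top B 48 x [-14.5 -12.8  -5.6   7.8  12.3] y [-114.2  -53.8] Z 106.2
```

In the depth clouds the posts' middle sits about +3 mm in station x, while the bar is at about 0. I shift by +3 mm and lower gently.

Call:
{"api": "jog_arm", "payload": {"deltas": [{"tx": 1.5, "ty": 1.5, "tz": 0, "twist": 0}, {"tx": 3, "ty": 3, "tz": 2, "twist": 0}, {"tx": 3, "ty": 3, "tz": 5, "twist": 0}, {"tx": 3, "ty": 3, "tz": 8, "twist": 0}, {"tx": 3, "ty": 3, "tz": 11, "twist": 0}, {"tx": 3, "ty": 3, "tz": 13, "twist": 0}, {"tx": 3, "ty": 3, "tz": 13, "twist": 0}]}}

```text
time: 22.0
ee_pos: [567.9, -20.8, 78.6]
tcp_rot: [[-0.148, 0.989, -0.0], [0.989, 0.148, 0.0], [0.0, -0.0, -1.0]]
wrist_force: [0.6, -0.2, -3.0]
finger_gap: 10.5
gripper_force: 51.3
```

```bash
python3 go.py 568,-22,73,8.3; python3 - <<'E'
from h import *
p,d,g,W=shot("side"); u,v=map(int,proj("side",(565,-23,80)))
cv2.imwrite("pics/c6.png",cv2.resize(p[v-40:v+50,u-60:u+60,::-1],(800,600),interpolation=2))
E
```

```text
t 22.0 p [567.9 -20.8  78.6] ya 8.5 q [-0.17  0.55  1.57  0.    1.02 -0.32] gap 10.5 F [ 0.6 -0.2 -3. ] 51.3
to (568.0, -22.0, 73.0, 8.3) d [-1.2 -0.   5.6] twist 0.02
```

View pics/c6.png

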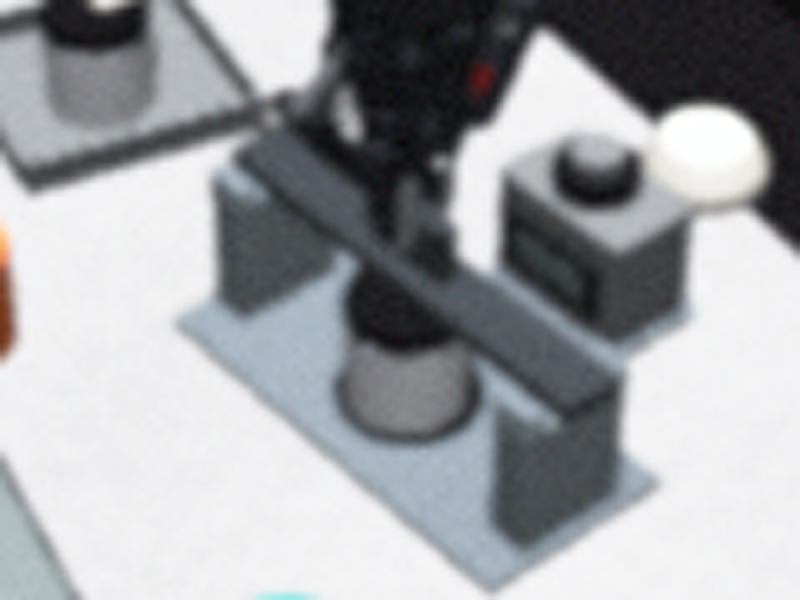

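The bar is now sitting between the lips at both posts, (270,170) and (570,390), with no contact force. I set it down.

Call:
{"api": "jog_arm", "payload": {"deltas": [{"tx": 0, "ty": 0, "tz": 1.5, "twist": 0}, {"tx": 0, "ty": 0, "tz": 3, "twist": 0}, {"tx": 0, "ty": 0, "tz": 4.5, "twist": 0}, {"tx": 0, "ty": 0, "tz": 5.5, "twist": 0}, {"tx": 0, "ty": 0, "tz": 6, "twist": 0}, {"tx": 0, "ty": 0, "tz": 6, "twist": 0}]}}

```text
time: 22.8
ee_pos: [568.0, -20.8, 72.8]
tcp_rot: [[-0.149, 0.989, 0.0], [0.989, 0.149, 0.0], [0.0, 0.0, -1.0]]
wrist_force: [0.6, 0.0, -2.0]
finger_gap: 10.9
gripper_force: 51.2
```

Call:
{"api": "jog_arm", "payload": {"deltas": [{"tx": 0, "ty": 0, "tz": 0.5, "twist": 0}, {"tx": 0, "ty": 0, "tz": 1, "twist": 0}, {"tx": 0, "ty": 0, "tz": 1, "twist": 0}]}}

```text
time: 23.18
ee_pos: [568.1, -20.8, 72.7]
tcp_rot: [[-0.149, 0.989, 0.001], [0.989, 0.149, -0.0], [-0.0, 0.001, -1.0]]
wrist_force: [-1.7, -0.3, 6.6]
finger_gap: 10.6
gripper_force: 52.3
```

Call:
{"api": "jog_arm", "payload": {"deltas": [{"tx": 0, "ty": 0, "tz": 0, "twist": 0}, {"tx": 0, "ty": 0, "tz": 0, "twist": 0}, {"tx": 0, "ty": 0, "tz": 0, "twist": 0}, {"tx": 0, "ty": 0, "tz": -8, "twist": 0}, {"tx": 0, "ty": 0, "tz": -30, "twist": 0}, {"tx": 0, "ty": 0, "tz": -70, "twist": 0}, {"tx": 0, "ty": 0, "tz": -100, "twist": 0}, {"tx": 0, "ty": 0, "tz": -105, "twist": 0}], "claw": 35}}

```text
time: 24.18
ee_pos: [569.2, -20.9, 179.5]
tcp_rot: [[-0.149, 0.989, 0.005], [0.989, 0.149, -0.001], [-0.002, 0.005, -1.0]]
wrist_force: [-0.2, 1.1, -0.8]
finger_gap: 34.7
gripper_force: 0.0
```

Call:
{"api": "jog_arm", "payload": {"deltas": [{"tx": 6, "ty": 30, "tz": 0, "twist": 0}, {"tx": 0, "ty": 75, "tz": 0, "twist": 0}, {"tx": 0, "ty": 105, "tz": 0, "twist": 0}, {"tx": 0, "ty": 106, "tz": 0, "twist": 0}, {"tx": 0, "ty": 106, "tz": 0, "twist": 0}, {"tx": 0, "ty": 106, "tz": 0, "twist": 0}], "claw": 0}}

```text
time: 24.92
ee_pos: [671.9, -5.1, 176.8]
tcp_rot: [[-0.148, 0.989, -0.001], [0.989, 0.148, 0.0], [0.0, -0.001, -1.0]]
wrist_force: [-1.2, -0.7, 0.7]
finger_gap: -0.2
gripper_force: 0.0
```

```bash
python3 - <<'E'
from h import *
from m import lid
th=np.radians(8.3); A=np.array([[np.cos(th),np.sin(th)],[-np.sin(th),np.cos(th)]])
for n in("side","top"):
    p,d,_,W=shot(n); np.savez(n+"7.npz",p=p,d=d); S=(W[...,:2]-(568,-22))@A.T; Z=W[...,2]; g=p.max(-1)
    for nm,lo,hi in(("A",40,120),("B",-120,-40)):
        m=(S[...,1]>lo)&(S[...,1]<hi)&(np.abs(S[...,0])<40)&(g<110)&(Z>79)&(Z<97)
        if m.sum()>20: q=S[m]; print("bar",n,nm,m.sum(),"x",np.percentile(q[:,0],[2,50,98]).round(1),"y",np.percentile(q[:,1],[2,98]).round(1),"Z",np.median(Z[m]).round(1))
    m=(np.hypot(S[...,0]-108,S[...,1])<20)&(Z>82)&(Z<105); print(n,"btn",m.sum(),W[m].mean(0).round(1) if m.any() else "")
    if n=="side": cv2.imwrite("pics/c7.png",cv2.resize(p[172:292,208:368,::-1],(800,600),interpolation=2))
E
python3 go.py 674,-6,130
```

```text
bar side A 137 x [-15.1  -4.1  12.8] y [42.7 99. ] Z 85.1
bar side B 217 x [-14.7  -3.1  13.5] y [-113.8  -42.2] Z 85.2
side btn 62 [675.   -8.1  88.1]
bar top B 197 x [-23.1  -0.8  15. ] y [-110.8  -62.4] Z 86.8
top btn 43 [672.9   2.9  88.7]
t 25.025 p [672.3  -5.2 177.2] ya 8.5 q [-0.12  0.64  1.11  0.    1.39 -0.27] gap 0.0 F [-0.2  0.3  0.5] 0.0
to (674.0, -6.0, 130.0, None) d [-1.1  1.6 47.2] twist 0
```

View pics/c7.png

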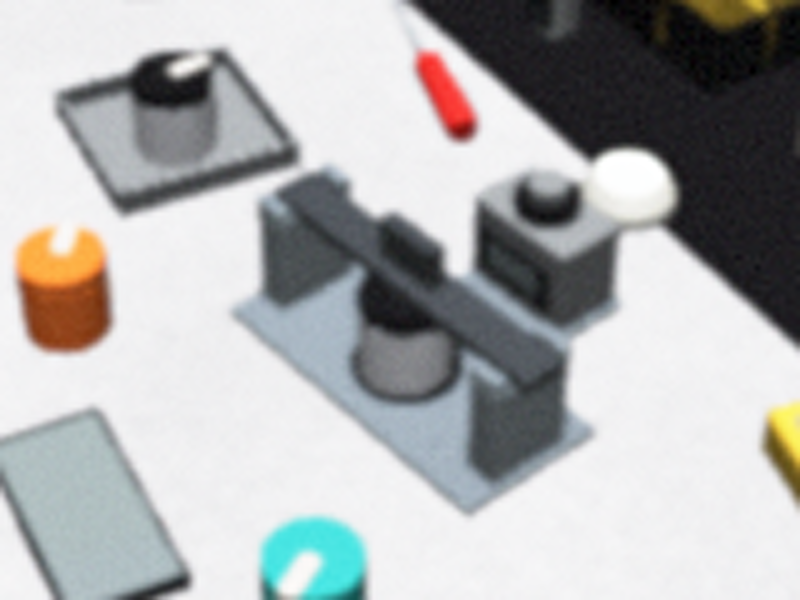

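The picture shows the bar lying between the lips on both posts with the fin up at (410,250), and the tin under it. Now the button at (548,190): approach, then press step by step while watching the force.

Call:
{"api": "jog_arm", "payload": {"deltas": [{"tx": -2, "ty": 2, "tz": 20, "twist": 0}, {"tx": -2, "ty": 2, "tz": 50, "twist": 0}, {"tx": -2, "ty": 2, "tz": 72, "twist": 0}, {"tx": -2, "ty": 2, "tz": 79, "twist": 0}, {"tx": -2, "ty": 2, "tz": 79, "twist": 0}]}}

```text
time: 25.65
ee_pos: [675.0, -6.8, 98.2]
tcp_rot: [[-0.148, 0.989, 0.0], [0.989, 0.148, 0.0], [0.0, 0.0, -1.0]]
wrist_force: [-0.7, -0.2, 0.6]
finger_gap: 0.3
gripper_force: 0.0
```

Call:
{"api": "jog_arm", "payload": {"deltas": [{"tx": 0, "ty": 0, "tz": 2, "twist": 0}, {"tx": 0, "ty": 0, "tz": 4, "twist": 0}, {"tx": 0, "ty": 0, "tz": 6, "twist": 0}, {"tx": 0, "ty": 0, "tz": 8, "twist": 0}, {"tx": 0, "ty": 0, "tz": 8, "twist": 0}]}}

```text
time: 26.28
ee_pos: [674.9, -6.7, 89.6]
tcp_rot: [[-0.149, 0.989, -0.0], [0.989, 0.149, 0.0], [0.0, -0.0, -1.0]]
wrist_force: [0.9, -0.5, 0.3]
finger_gap: 0.3
gripper_force: 0.0
```

Call:
{"api": "jog_arm", "payload": {"deltas": [{"tx": 0, "ty": 0, "tz": 2, "twist": 0}, {"tx": 0, "ty": 0, "tz": 4, "twist": 0}, {"tx": 0, "ty": 0, "tz": 6, "twist": 0}, {"tx": 0, "ty": 0, "tz": 8, "twist": 0}, {"tx": 0, "ty": 0, "tz": 8, "twist": 0}]}}

```text
time: 26.9
ee_pos: [674.9, -6.7, 81.5]
tcp_rot: [[-0.149, 0.989, -0.0], [0.989, 0.149, 0.0], [0.0, -0.0, -1.0]]
wrist_force: [0.3, -0.4, 0.1]
finger_gap: 0.1
gripper_force: 0.0
```

```bash
python3 - <<'E'
from h import *
p,d,g,W=shot("side"); u,v=map(int,proj("side",(675,-7,90))); print(u,v)
for r in range(v-14,v+8,2): print(r,W[r,u-14:u+16:2,2].round().astype(int))
E
```

```text
317 208
194 [  1   2  -3 154 171 167 163 158 153 145 149   0   0  -1  -2]
196 [ 20   3   4   3   0 159 159 146 150 143 135   0  -1   3   2]
198 [ 11  -1   0   0   0   4 136 138 138 134 125   1   1  -2  -2]
200 [  0  -1   1   0   2   2 130 134 131 128 121   0  -2   0   2]
202 [  0   1   1   4   1 118 119 127 125 123   2   2   0  -3   0]
204 [  1   3   3   2   3   0 114 116 116 115   1   3   2  26  28]
206 [  0  -1   1   3  68  71  91  91 111   5  -1   2  27  31  28]
208 [ 1 -1  2 69 70 80 92 90 90 93  4 17 24 23 29]
210 [ 3 70 68 69 81 82 86 92 90 88 81 18 22 24 26]
212 [65 72 68 70 79 82 83 86 85 82 82 70 14 18 22]
214 [61 63 68 70 72 79 83 83 84 79 75 70 69 14 14]
```

Tip at about z = 110, button top at about 91, so roughly 18 mm more.

Call:
{"api": "jog_arm", "payload": {"deltas": [{"tx": 0, "ty": 0, "tz": 4, "twist": 0}, {"tx": 0, "ty": 0, "tz": 8, "twist": 0}, {"tx": 0, "ty": 0, "tz": 11, "twist": 0}, {"tx": 0, "ty": 0, "tz": 13, "twist": 0}, {"tx": 0, "ty": 0, "tz": 15, "twist": 0}, {"tx": 0, "ty": 0, "tz": 15, "twist": 0}]}}

```text
time: 27.7
ee_pos: [675.1, -6.7, 66.9]
tcp_rot: [[-0.149, 0.989, 0.0], [0.989, 0.149, 0.0], [0.0, 0.0, -1.0]]
wrist_force: [-0.2, 0.3, 1.4]
finger_gap: 0.0
gripper_force: 0.6
```

Call:
{"api": "jog_arm", "payload": {"deltas": [{"tx": 0, "ty": 0, "tz": 1, "twist": 0}, {"tx": 0, "ty": 0, "tz": 2, "twist": 0}, {"tx": 0, "ty": 0, "tz": 3, "twist": 0}, {"tx": 0, "ty": 0, "tz": 3, "twist": 0}]}}

```text
time: 28.2
ee_pos: [675.1, -6.7, 63.9]
tcp_rot: [[-0.149, 0.989, 0.0], [0.989, 0.149, 0.0], [-0.0, 0.0, -1.0]]
wrist_force: [-0.1, -0.8, 2.4]
finger_gap: -0.1
gripper_force: 1.2
```

Contact at about z 67, with the force rising like a spring. Press on.

Call:
{"api": "jog_arm", "payload": {"deltas": [{"tx": 0, "ty": 0, "tz": 1, "twist": 0}, {"tx": 0, "ty": 0, "tz": 2, "twist": 0}, {"tx": 0, "ty": 0, "tz": 3, "twist": 0}, {"tx": 0, "ty": 0, "tz": 3, "twist": 0}]}}

```text
time: 28.7
ee_pos: [675.1, -6.7, 61.1]
tcp_rot: [[-0.149, 0.989, 0.0], [0.989, 0.149, 0.0], [-0.0, 0.0, -1.0]]
wrist_force: [-1.8, -0.4, 5.9]
finger_gap: 0.4
gripper_force: 2.5
```

Call:
{"api": "jog_arm", "payload": {"deltas": [{"tx": 0, "ty": 0, "tz": 1, "twist": 0}, {"tx": 0, "ty": 0, "tz": 2, "twist": 0}, {"tx": 0, "ty": 0, "tz": 2, "twist": 0}]}}

```text
time: 29.08
ee_pos: [675.3, -6.7, 60.9]
tcp_rot: [[-0.149, 0.989, 0.001], [0.989, 0.149, -0.0], [-0.0, 0.001, -1.0]]
wrist_force: [-5.9, 0.3, 13.9]
finger_gap: -0.1
gripper_force: 7.2
```

The button is at its stop: z halted at 60.9 and the force rose to 14 N. I release and retreat straight up.

Call:
{"api": "jog_arm", "payload": {"deltas": [{"tx": 0, "ty": 0, "tz": -5, "twist": 0}, {"tx": 0, "ty": 0, "tz": -25, "twist": 0}, {"tx": 0, "ty": 0, "tz": -65, "twist": 0}, {"tx": 0, "ty": 0, "tz": -105, "twist": 0}, {"tx": 0, "ty": 0, "tz": -130, "twist": 0}, {"tx": 0, "ty": 0, "tz": -135, "twist": 0}, {"tx": 0, "ty": 0, "tz": -135, "twist": 0}, {"tx": 0, "ty": 0, "tz": -135, "twist": 0}]}}

```text
time: 30.08
ee_pos: [674.3, -6.6, 191.8]
tcp_rot: [[-0.149, 0.989, -0.003], [0.989, 0.149, 0.0], [0.001, -0.003, -1.0]]
wrist_force: [-0.0, 0.2, -0.0]
finger_gap: -0.3
gripper_force: 0.0
```

```bash
python3 - <<'E'
from h import *
p,d,g,W=shot("side"); r=np.load("side7.npz"); u,v=map(int,proj("side",(675,-7,90)))
print("button z",np.percentile(W[v-2:v+5,u-4:u+5,2],[50,90]).round(1),np.percentile(cloud("side",r['d'])[v-2:v+5,u-4:u+5,2],[50,90]).round(1))
D=np.abs(p.astype(int)-r['p']).max(-1)>50; print("changed px station/tray/new",[int(D[a:b,c:e].sum()) for a,b,c,e in((205,275,250,330),(180,215,215,270))])
print(arm.state()['dq'].round(3), arm.state()['time']); arm.hand_in()
E
```

```text
button z [89.7 92. ] [89.  92.2]
changed px station/tray/new [0, 0]
[ 0.001 -0.003 -0.007 -0.     0.003 -0.   ] 30.125
the job is handed in; nothing more can be done
```

I finished all four steps and handed the job in at about 30 s, with no result reported back: the read tin is in the tray, the new tin is on the pad with its label to the scanner, the bar is across both posts, and the button was pressed to its stop and came back out.

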